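# Throw the pawl of a bench jack and lower the hub

## Task

The bench jack is holding a wheel hub up and has to come down. Pick up the blue-handled screwdriver, reach with its shaft, tip pointing well upward, in under the guard at the jack's open front and under the cross bar of the pawl, and flick the pawl up and over its centre so that it drops over to the open front and stays off the teeth; never touch the pawl with the fingers. Then press the table slowly all the way down until it is fully home, leave the screwdriver lying flat on the bench beside the jack, let go of everything, and leave the T-handle key, the brake caliper and the black cup where they are.

Things in the scene. Friction and masses are not known exactly. Their poses are not given: they have to be found in the camera images.
- jack: Bench jack, fixed to the bench: base 120 x 124 x 12 mm (x -45 to 75 mm), dark side and back plates forming a channel open in front, in which a toothed post slides up and down. Origin on the bench below the pawl's pivot; x points from the open front to the back, z up. Sides at |y| 50 to 55 mm, up to z = 190 (clear guard above z = 112); back plate's face at x = 56.
- pawl_bar (a point): Cross bar on the end of the pawl's arm: round steel, 8 mm thick, 76 mm long along the jack's y, with 11 mm collars at |y| 33 to 38 mm; this point is its centre. It is 50 mm from the pivot; in the teeth it is at jack x = 25, z = 163 mm. Its middle catches under the post's teeth (8.5 mm deep, 16.5 mm apart); its ears at |y| 19 to 38 mm are free for the screwdriver. Lifting it takes under 1 N.
- pawl_angle (a joint): Pawl angle, rad. 0: in the teeth, arm leaning 30 deg from upright to the post (up to 0.25 when on a tooth's slope). Grows as the bar goes up and over to the front; 0.52: upright. Below about 0.65 it falls back, past that it falls forward to its stop at 1.22. A shaft with its tip 30 to 45 deg up, raised 30 mm up and to the front, carries it over.
- post (a joint): Height of post, table and hub above home, m; 0: fully down on its stop. Starts at 0.038 to 0.062. The guide is stiff: the post stays where it is left and takes a push of about 5 to 9 N to go down, more if fast. With the pawl in the teeth it stops hard within one tooth. Keep it below 0.2 m/s.
- tread_top (a point): Centre of the top of the ribbed black rubber pad, 40 (x) x 60 (y) mm, at the front of the jack's table (100 x 94 mm), above the jack's origin: the place to press. At home it is 220 mm above the bench. The hub lies along y in its cradle, its axis 52 mm behind the pad's centre, its flanges 46 mm across, its top 42 mm above the pad.
- screwdriver: Blue-handled screwdriver, 185 mm long, about 70 g, loose on the bench. Origin under its middle on the side it lies on; y points from handle to tip. Handle, up to 27 mm thick, from y = -93 to 8, collar 19 mm thick to 17, bare shaft 4.8 mm thick to the tip at 92 mm. The shaft sinks 4 deg towards the tip, whose axis is 4 mm above the bench.
- driver_mid (a point): Point on the screwdriver's axis inside the handle, 35 mm behind its origin towards the handle, the place to grip it. 14 mm above the bench when it lies there.
- t_key: Bystander: T-handle hex key, 156 x 86 x 19 mm, lying on the bench. Origin under its middle.
- caliper: Bystander: small black brake caliper, 30 x 55 x 36 mm. Origin under its middle.
- cup: Bystander: black notched bearing cup, 47 mm in diameter, 24 mm high. Origin under its middle.
- pawl: The pawl, a steel arm with a cross bar; origin on its pivot pin (along the jack's y): jack x = 0, y = 0, z = 120 mm, between two lugs (|y| < 19, |x| < 21 mm, top at z = 133). Post and guides take |y| < 19 mm behind it. On either side, at |y| 19 to 50 mm, is a free lane for the screwdriver's shaft under the cross bar; y = +-26 mm is a good place.
- guard_tie (a point): Middle of the lower edge of the finger guard across the jack's front: jack x = -48, z = 146 mm. A dark tie 6 mm high and a clear pane above it, up to z = 190, 6 mm thick, close the whole front above this edge. The shaft must pass under it and rise steeply behind it to the cross bar: below about 25 deg of tilt the tie stops the shaft before the pawl is over.
Mind the look-alikes: they are no part of the job. Of the things like the screwdriver, leave any that is orange; of the rest the smaller one is meant.

How it is judged:
By the outcome, as a careful person would: the job done as asked, in the order asked, and still so for the second after the job is handed in, with the robot touching nothing.
It also fails if it takes over 72 s, if anything falls off the work surface, if the arm or the gripper's body presses on something with over 40 N, if the wrist force passes 120 N, or if a joint passes its speed limit or range.

## Robot

A 6-joint arm with a two-finger parallel gripper is mounted at the origin on a cart in front of the work surface, level with it; the furniture and walls round the work are solid. World frame = base frame: x ahead of the robot, y to its left, z up, the work surface at z = 0. Lengths are in m, angles in degrees, forces in N, time in s.
With the tool pointing down it reaches from about 0.4 to 0.825 m from the base axis. Payload 7 kg.
Tool frame: the origin (TCP) lies between the finger pads; the fingertips stand 11 mm ahead of it and the grasp point (between the pads) lies 8 mm behind it (bot.tips_ahead is the distance from the TCP to the fingertips, in m); z points along the fingers, y is the direction in which the jaws open and shut (so a half turn about z gives the same grasp; the last joint's range is limited). The gripper opens to 85 mm and grips with 20 to 120 N. Pads are 22 mm wide; open, the fingers measure 114 mm over their backs; the gripper's body (76 mm by 85 mm) begins 54 mm behind the grasp point. The pads swing forward as they close: fully open they stand 13 mm farther back than shut.
Start: joints at [91.45, 20.546, 0.682, 0, -70.136, -16.507], TCP at [0.175, 0.652, 0.242] pointing down, gripper open.
Joint ranges: [-176.03, 176.03], [-82.01, 121.73], [-58.28, 71.71], [-173.87, 95.51], [-174.79, -0.11], [-173.66, 173.66]. Speed limits (degrees/s): [136.94, 136.94, 172.46, 180, 180, 180].

## Interface

Orientations are given as [roll, pitch, yaw] about the fixed x, y, z axes, in that order (R = Rz(yaw) Ry(pitch) Rx(roll)).
In Python, from rig import bot gives the robot as it stands.
- The arm moves only by the tool step_arm, never from a script. Its arguments are lists of equal length, an entry for each row: "turn": the turn, a rotation vector about the world's x, y, z in rad, a list of three; "dp": the shift along the world's x, y, z in cm, a list of three; "claw": the finger opening in cm, from 0 to 8.54. A call has exactly 5 rows; each row is the pose to reach, as a shift and turn from the pose measured when the call began; what a row does not reach only later rows make up. A row lasts 1/12 s, in which the tool goes at most 41.7 mm and 7.16 degrees, less where a joint would pass 70% of its speed; a pose out of reach is approached as far as the arm can. A call with a gripper value outside its range is refused whole. The fingers move at their own pace and stop on an object; "newtons" is the grip in N (left out, the last holds). Time passes only in rows, so rows that repeat a pose let the fingers close, or fill a call up. It gives the time, the measured TCP pose, the force and the opening at its end, in the units of the state.
- bot.observe(): the state, without advancing time (a new reading comes with each control period).
- bot.camera(name): name is "side" or "top" or "wrist"; returns a dict with "color" (480x640x3 uint8, red, green, blue), "vertical_fov" (degrees; the focal length in pixels is half the picture's height over the tangent of half this angle, whatever the lens; pixels are square), "cx", "cy" (the principal point, pixels), "dist_coeffs" ([k1, k2, p1, p2, k3] as OpenCV has them; the pictures are not rectified), "rvec" (rotation vector, rad) and "tvec" (3), from world to camera coordinates, as OpenCV has them; the wrist camera has in their place "tool_from_camera" (4x4, takes a point from camera to tool coordinates, whose origin is the TCP and whose axes are the flange's). Camera axes: x right, y down, z forward; pixel columns grow to the right and rows downward; lengths in m; the calibration is good to about 2 mm. A picture is of the moment at which its call begins: read the wrist's pose just before it. There is no depth.
- bot.finish_job(): hands the job in, once; it reports no verdict.
The state is a dict: "clock": time; "joint_pos": joint angles; "joint_velocities": joint speeds; "joint_torque": joint torques, N m; "tool_pos": TCP position; "tool_rot": TCP orientation; "ft_force": force on the tool from outside, world axes, zero at the start; "wrist_torque": the same for the moment, N m; "opening": finger opening in m.
Only numpy, scipy, OpenCV 4.12 (cv2) and the standard library are available. Lean on these libraries where they do the work, as an engineer would, in place of code of your own. Each camera call takes 0.05 s, during which the arm holds its last target. There are 200 camera calls.

## Working session

There is one attempt and no reset: what is moved stays moved. The work goes in short steps, Python scripts to look and compute and a tool call to move; the robot and the scene stay as the last step left them, time stands still between calls to the robot, and variables do not carry over. Pictures are saved under pics/ and viewed, about 8 in all and at most 12, crops included, and the job is handed in when it is done.

Besides the shell and the picture viewer there is one more tool, called after "Request:" as name(argument=value, ...) on one line, values as JSON. step_arm: Moves the arm, as the interface text tells. Its arguments: {"type":"object","properties":{"turn":{"type":"array"},"dp":{"type":"array"},"claw":{"type":"array"},"newtons":{"type":"number"}},"required":["turn","dp","claw"]}

```bash
ls; mkdir -p pics; cat > h.py <<'E'
import numpy as np, cv2
from rig import bot
from scipy.spatial.transform import Rotation as R
def snap(n,f):
    o=bot.observe(); c=bot.camera(n); cv2.imwrite(f'pics/{f}.png',c['color'][:,:,::-1]); 
    np.save(f'pics/{f}.npy',dict(c=c,o=o),allow_pickle=True); return c,o
def load(f):
    d=np.load(f'pics/{f}.npy',allow_pickle=True).item(); return d['c'],d['o']
def cam(c,o):
    f=240/np.tan(np.radians(c['vertical_fov'])/2)
    K=np.array([[f,0,c['cx']],[0,f,c['cy']],[0,0,1.]])
    if 'rvec' in c:
        Rm=cv2.Rodrigues(np.array(c['rvec'],float))[0]; t=np.array(c['tvec'],float).ravel()
    else:
        T=np.eye(4); T[:3,:3]=R.from_euler('xyz',o['tool_rot'],degrees=True).as_matrix(); T[:3,3]=o['tool_pos']
        W=np.linalg.inv(T@np.array(c['tool_from_camera'])); Rm=W[:3,:3]; t=W[:3,3]
    return K,np.array(c['dist_coeffs'],float),Rm,t
def ray(c,o,uv):
    K,d,Rm,t=cam(c,o)
    p=cv2.undistortPoints(np.array(uv,float).reshape(-1,1,2),K,d).reshape(-1,2)
    return -Rm.T@t, np.c_[p,np.ones(len(p))]@Rm
def onz(c,o,uv,z):
    C,D=ray(c,o,uv); return C+D*((z-C[2])/D[:,2])[:,None]
def proj(c,o,P):
    K,d,Rm,t=cam(c,o); return cv2.projectPoints(np.array(P,float).reshape(-1,1,3),cv2.Rodrigues(Rm)[0],t,K,d)[0].reshape(-1,2)
def tri(rays):
    A=0;b=0
    for C,D in rays:
        D=D.ravel()/np.linalg.norm(D); M=np.eye(3)-np.outer(D,D); A=A+M; b=b+M@C
    return np.linalg.solve(A,b)
E
python3 - <<'E'
from h import *
o=bot.observe(); print({k:np.round(v,3) for k,v in o.items()})
ims=[]
for n in ('side','top','wrist'):
    c,o=snap(n,n+'0'); ims.append(c['color'])
    print(n,c['vertical_fov'],c['cx'],c['cy'],c['dist_coeffs'])
    K,d,Rm,t=cam(c,o); print('pos',(-Rm.T@t).round(3),'fwd',Rm[2].round(3))
E
```

```text
pics
{'clock': np.float64(0.0), 'joint_pos': array([ 9.1449e+01,  2.0590e+01,  6.3300e-01, -2.0000e-02, -7.0134e+01,
       -1.6508e+01]), 'joint_velocities': array([-0.023, -0.056,  0.017,  0.036,  0.053, -0.036]), 'joint_torque': array([ 0.0000e+00, -5.8332e+01,  2.9343e+01,  6.9370e+00, -6.0000e-03,
       -0.0000e+00]), 'tool_pos': array([0.175, 0.651, 0.241]), 'tool_rot': array([ 1.79907e+02, -7.00000e-03, -1.50650e+01]), 'ft_force': array([0.534, 0.206, 0.55 ]), 'wrist_torque': array([ 0.005, -0.024, -0.064]), 'opening': np.float64(0.085)}
side 49.43393848801385 325.07755674524657 230.38774977096222 [0.01938328 0.         0.         0.         0.        ]
pos [-0.005 -0.889  0.932] fwd [ 0.408  0.732 -0.545]
top 54.172680608873584 325.00238369277065 239.27423050969085 [0.01078534 0.         0.         0.         0.        ]
pos [0.391 0.048 1.441] fwd [ 0.135  0.1   -0.986]
wrist 59.505460043760245 318.34626828817994 231.19184314621134 [-0.09960709  0.          0.          0.          0.        ]
pos [0.253 0.631 0.372] fwd [-0.304  0.08  -0.949]
```

View pics/top0.png

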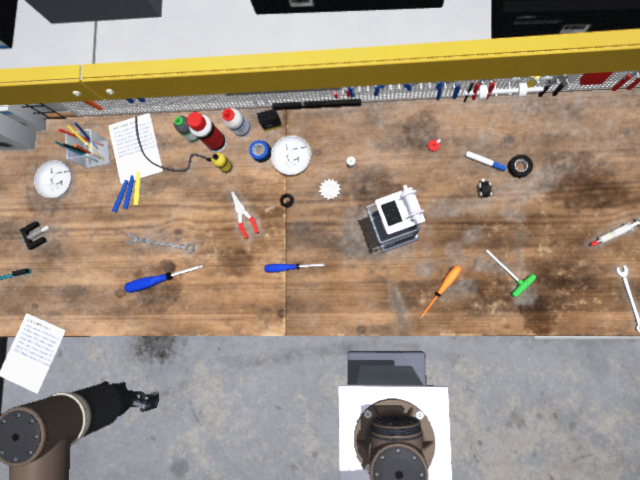

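View pics/side0.png

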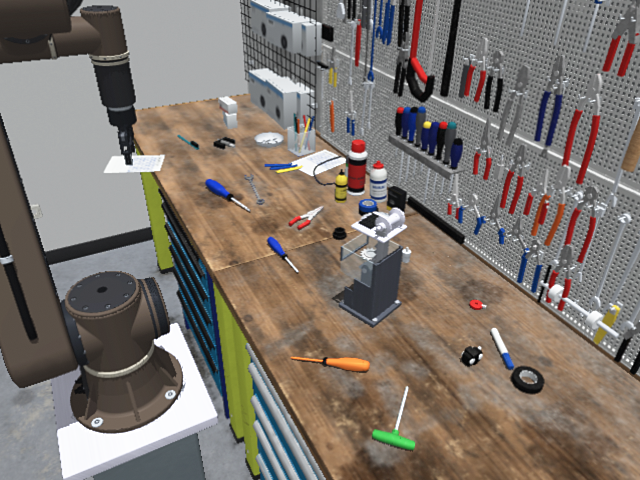

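The scene matches the brief. Candidates for the screwdriver in the top view:
- large blue at (165,279)
- small blue at (295,267)
- orange at (440,290)

I choose the small blue one at (295,267). The jack is at (395,220) with its open front facing left. Next I'll check both in a close crop.

```bash
python3 - <<'E'
from h import *
c,o=load('top0'); im=c['color']
hsv=cv2.cvtColor(im,cv2.COLOR_RGB2HSV)
m=cv2.inRange(hsv,(110,120,60),(128,255,255))
n,l,s,ce=cv2.connectedComponentsWithStats(m)
for i in range(1,n):
    if s[i,4]>40:
        ys,xs=np.where(l==i); P=onz(c,o,np.c_[xs,ys],0.014)[:,:2]
        q=P-P.mean(0); w=np.linalg.svd(q,full_matrices=False)[2][0]; e=q@w
        print(ce[i].round(1),s[i,4],'centre',P.mean(0).round(4),'len',np.ptp(e).round(3),'dir',w.round(3), 'mid of extremes',(P.mean(0)+w*(e.max()+e.min())/2).round(4))
print(onz(c,o,[[324,265.5]],0.004).round(4))
a=cv2.resize(im[170:300,255:445],None,fx=4,fy=4,interpolation=cv2.INTER_CUBIC)
cv2.imwrite('pics/c1.png',a[:,:,::-1])
s=load('side0')[0]['color']
a=cv2.resize(s[195:330,255:425],None,fx=4.4,fy=4.4,interpolation=cv2.INTER_CUBIC)
cv2.imwrite('pics/c2.png',a[:,:,::-1])
E
```

```text
[259.8 150.7] 189 centre [0.8784 0.4002] len 0.067 dir [-0.877 -0.48 ] mid of extremes [0.8814 0.4019]
[498.6 165.9] 62 centre [ 0.7988 -0.3379] len 0.037 dir [0.407 0.913] mid of extremes [ 0.7985 -0.3386]
[123.9 194.8] 290 centre [0.7479 0.8507] len 0.127 dir [-0.914  0.406] mid of extremes [0.7508 0.8495]
[278.7 267.2] 199 centre [0.5027 0.3368] len 0.098 dir [ 0.044 -0.999] mid of extremes [0.5029 0.3314]
[144.  282.8] 389 centre [0.4606 0.7692] len 0.14 dir [-0.256  0.967] mid of extremes [0.4618 0.7645]
[[0.5065 0.1972 0.004 ]]
```

View pics/c1.png

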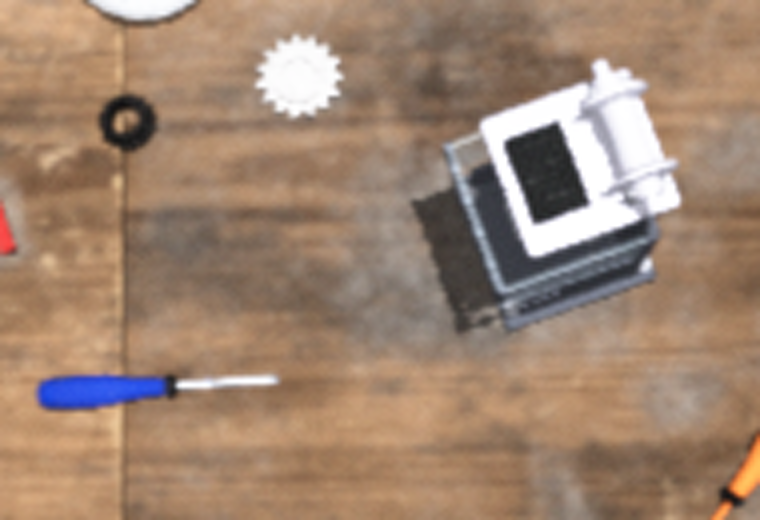

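View pics/c2.png

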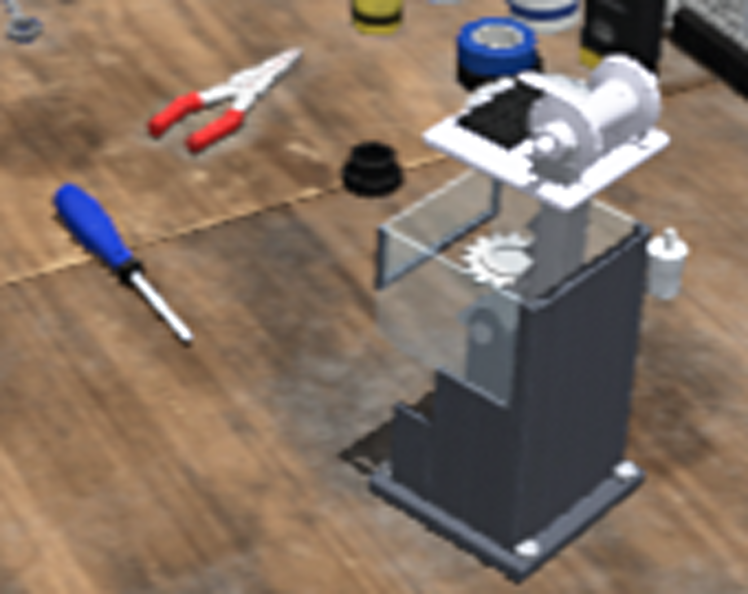

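The crops confirm the choice: a blue handle with a bare shaft, tip at c1 (275,380). The jack's base corners are at c2 (372,483), (517,578) and (642,478), and at c1 (510,330) and (653,278). I'll fit the jack pose from these points.

```bash
python3 - <<'E'
from h import *
from scipy.optimize import least_squares
t=load('top0'); s=load('side0')
T=lambda u,v:((u+.5)/4-.5+255,(v+.5)/4-.5+170)
S=lambda u,v:((u+.5)/4.4-.5+255,(v+.5)/4.4-.5+195)
obs=[(t,T(510,332),(-45,-62,6)),(t,T(655,279),(75,-62,6)),
(t,T(447,147),(-51,55,190)),(t,T(506,297),(-51,-55,190)),(t,T(656,237),(61,-55,190)),
(s,S(372,480),(-45,-62,9)),(s,S(517,576),(75,-62,9)),(s,S(642,475),(75,62,9)),
(s,S(379,230),(-51,55,190)),(s,S(519,305),(61,-55,190)),(s,S(648,227),(61,55,190))]
W=lambda p,P:np.array([p[0]+np.cos(p[2])*P[0]-np.sin(p[2])*P[1],p[1]+np.sin(p[2])*P[0]+np.cos(p[2])*P[1],P[2]])
f=lambda p:np.concatenate([proj(*k,W(p,np.array(P)/1e3))[0]-uv for k,uv,P in obs])
r=least_squares(f,[.6,.05,-1.3],loss='soft_l1'); print(r.x.round(4),np.degrees(r.x[2])); print(f(r.x).reshape(-1,2).round(1))
pad=tri([ray(*t,[T(546,171)]),ray(*s,[S(503,110)])]);print('pad',pad.round(4))
print('pad z from top ray at', [onz(*t,[T(546,171)],z).round(4)[0] for z in (.26,.27,.28)])
E
```

```text
[ 0.6149 -0.0019 -1.2335] -70.67389560930215
[[ -0.5   0.4]
 [  0.4  -0.1]
 [ -1.1  -0. ]
 [ -1.4   0.3]
 [  0.8   0.6]
 [ -2.3   0.5]
 [  0.3   0.3]
 [  0.2  -0.2]
 [ 25.8 -17.7]
 [  2.1   1.2]
 [ -0.3  -0.1]]
pad [6.142e-01 1.000e-04 2.660e-01]
pad z from top ray at [array([ 0.6179, -0.0015,  0.26  ]), array([ 0.616 , -0.0011,  0.27  ]), array([ 0.6141, -0.0007,  0.28  ])]
```

```bash
python3 - <<'E'
from h import *
from scipy.optimize import least_squares
t=load('top0'); s=load('side0')
T=lambda u,v:((u+.5)/4-.5+255,(v+.5)/4-.5+170)
S=lambda u,v:((u+.5)/4.4-.5+255,(v+.5)/4.4-.5+195)
obs=[(t,T(510,332),(-45,-62,6)),(t,T(655,279),(75,-62,6)),
(t,T(447,147),(-51,55,190)),(t,T(506,297),(-51,-55,190)),(t,T(656,237),(61,-55,190)),
(s,S(372,480),(-45,-62,9)),(s,S(517,576),(75,-62,9)),(s,S(642,475),(75,62,9)),
(s,S(379,230),(-51,-55,190)),(s,S(519,305),(61,-55,190)),(s,S(648,227),(61,55,190)),(s,S(497,175),(-51,55,190))]
W=lambda p,P:np.array([p[0]+np.cos(p[2])*P[0]-np.sin(p[2])*P[1],p[1]+np.sin(p[2])*P[0]+np.cos(p[2])*P[1],P[2]])
f=lambda p:np.concatenate([proj(*k,W(p,np.array(P)/1e3))[0]-uv for k,uv,P in obs])
r=least_squares(f,[.6,.0,-1.23],loss='soft_l1'); print(r.x.round(4),np.degrees(r.x[2])); print(f(r.x).reshape(-1,2).round(1))
c,sn=np.cos(r.x[2]),np.sin(r.x[2]); print('jx',c,sn)
for P in [(25,-26,163),(25,26,163),(-65,-26,87),(-65,26,87)]: print(P,W(r.x,np.array(P)/1e3).round(4))
E
```

```text
[ 0.6158 -0.0028 -1.243 ] -71.22030849242849
[[-0.5  0.1]
 [ 0.6 -0.1]
 [-0.7 -0.6]
 [-1.4 -0.2]
 [ 1.   0.5]
 [-2.   0.4]
 [ 0.4  0.4]
 [ 0.7  0.1]
 [-1.2 -0.5]
 [ 2.3  1.3]
 [ 0.2  0.1]
 [-0.3 -5.1]]
jx 0.321930135107543 -0.9467634277419249
(25, -26, 163) [ 0.5992 -0.0348  0.163 ]
(25, 26, 163) [ 0.6484 -0.0181  0.163 ]
(-65, -26, 87) [0.5702 0.0504 0.087 ]
(-65, 26, 87) [0.6195 0.0671 0.087 ]
```

Request:
step_arm(turn=[[0,0,-0.1],[0,0,-0.2],[0,0,-0.3],[0,0,-0.4],[0,0,-0.5]], dp=[[2.6,-2.6,-0.6],[5.2,-5.2,-1.2],[7.8,-7.8,-1.8],[10.4,-10.4,-2.4],[13,-13,-3]], claw=[8.5,8.5,8.5,8.5,8.5])

```text
clock: 0.57
tool_pos: [0.306, 0.52, 0.2111]
tool_rot: [179.9, -0.0, -44.0]
ft_force: [0.9, 0.8, 0.4]
opening: 0.0855
```

Request:
step_arm(turn=[[0,0,-0.1],[0,0,-0.2],[0,0,-0.3],[0,0,-0.4],[0,0,-0.5]], dp=[[2.6,-2.6,-0.6],[5.2,-5.2,-1.2],[7.8,-7.8,-1.8],[10.4,-10.4,-2.4],[13,-13,-3]], claw=[8.5,8.5,8.5,8.5,8.5])

```text
clock: 0.98
tool_pos: [0.4369, 0.3885, 0.1808]
tool_rot: [179.9, -0.0, -72.9]
ft_force: [0.1, 0.6, 0.0]
opening: 0.0849
```

Request:
step_arm(turn=[[0,0,-0.07],[0,0,-0.14],[0,0,-0.21],[0,0,-0.27],[0,0,-0.27]], dp=[[1.6,-1.6,-1.2],[3.3,-3.2,-2.5],[5,-4.8,-3.8],[6.6,-6.4,-5],[6.6,-6.4,-5]], claw=[8.5,8.5,8.5,8.5,8.5])

```text
clock: 1.4
tool_pos: [0.5036, 0.3209, 0.1278]
tool_rot: [179.7, -0.2, -88.7]
ft_force: [-0.1, -0.3, -0.0]
opening: 0.085
```

```bash
python3 - <<'E'
from h import *
c,o=snap('wrist','w1'); print(np.round(o['tool_pos'],4),o['tool_rot'],bot.tips_ahead)
im=c['color']; hsv=cv2.cvtColor(im,cv2.COLOR_RGB2HSV)
m=cv2.inRange(hsv,(110,120,50),(128,255,255))
n,l,s,ce=cv2.connectedComponentsWithStats(m)
for i in range(1,n):
    if s[i,4]>400:
        ys,xs=np.where(l==i); P=onz(c,o,np.c_[xs,ys],0.014)[:,:2]
        q=P-P.mean(0); w=np.linalg.svd(q,full_matrices=False)[2][0]; e=q@w
        print(s[i],'len',np.ptp(e).round(3),'dir',w.round(3), 'mid',(P.mean(0)+w*(e.max()+e.min())/2).round(4))
print('expected tip px',proj(c,o,[[.5065,.1972,.004],[.503,.324,.014]]))
E
```

```text
[0.5036 0.3209 0.1278] [179.7081461   -0.20487717 -88.74567659] 0.011
[ 296  174   42  153 5073] len 0.102 dir [-0.053  0.999] mid [0.5039 0.3363]
expected tip px [[315.99492829  16.00967469]
 [317.35938529 236.07672358]]
```

View pics/w1.png

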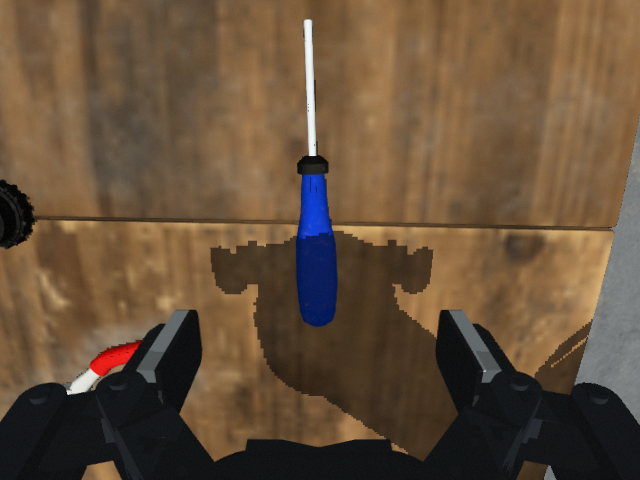

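The wrist view shows the handle from (317,325) to (315,175) and the tip at (308,20), so the axis yaw is about -87°. The pliers at (110,355) are clear of the fingers. Next I descend and grip.

Request:
step_arm(turn=[[0,0,0.03],[0,0,0.03],[0,0,0.03],[0,0,0.03],[0,0,0.03]], dp=[[0.1,0.7,-3],[0.1,0.7,-6],[0.1,0.7,-9],[0.1,0.7,-11],[0.1,0.7,-11.4]], claw=[6,6,6,6,6])

```text
clock: 1.87
tool_pos: [0.5023, 0.3281, 0.0115]
tool_rot: [179.5, -0.4, -86.8]
ft_force: [-0.3, -0.3, 0.0]
opening: 0.0596
```

Request:
step_arm(turn=[[0,0,0],[0,0,0],[0,0,0],[0,0,0],[0,0,0]], dp=[[0,0,0],[0,0,0],[0,0,0],[0,0,0],[0,0,0]], claw=[3.5,2,1.5,1.5,1.5], newtons=60)

```text
clock: 2.28
tool_pos: [0.503, 0.3291, 0.0132]
tool_rot: [179.7, -0.2, -86.8]
ft_force: [-1.3, 0.7, 3.9]
opening: 0.0226
```

Request:
step_arm(turn=[[0,0,0],[0,0,0],[0,0,0],[0,0,0],[0,0,0]], dp=[[0,0,0],[0,0,0],[0,0,0],[0,0,0],[0,0,0]], claw=[1.5,1.5,1.5,1.5,1.5])

```text
clock: 2.7
tool_pos: [0.503, 0.329, 0.0133]
tool_rot: [179.7, -0.2, -86.8]
ft_force: [0.2, -0.4, 1.5]
opening: 0.022
```

Request:
step_arm(turn=[[0,0,0],[0,0,0.06],[0,0,0.12],[0,0,0.18],[0,0,0.27]], dp=[[0,0,2],[0,0,5],[0,-1,8],[0,-2,11],[0,-3,13]], claw=[1.5,1.5,1.5,1.5,1.5])

```text
clock: 3.12
tool_pos: [0.5036, 0.2991, 0.146]
tool_rot: [179.8, -0.2, -71.1]
ft_force: [1.1, 0.2, -0.3]
opening: 0.0221
```

```bash
cat >> h.py <<'E'
J=np.array([.6155,-.0025]); PSI=np.radians(-71.2)
u=np.array([np.cos(PSI),np.sin(PSI),0]); v=np.array([-u[1],u[0],0])
def jw(P): P=np.array(P,float)/1e3; return np.r_[J,0]+P[0]*u+P[1]*v+np.array([0,0,P[2]])
def goal(tipj,a,tip_tool,shaft_tool):
    # orientation: shaft heading along jack x, at angle a up
    sx=shaft_tool; y0=R.from_euler('xyz',[180,0,np.degrees(PSI)],degrees=True)
    ex=np.degrees(np.arctan2(sx[2],sx[0])); yawc=np.degrees(np.arctan2(sx[1],sx[0]))
    n=np.cross(u,[0,0,1]); Rg=R.from_rotvec(n*np.radians(a+ex))*y0*R.from_euler('z',-yawc,degrees=True)
    return jw(tipj)-Rg.apply(tip_tool),Rg
def delta(p,Rg):
    o=bot.observe(); R0=R.from_euler('xyz',o['tool_rot'],degrees=True)
    print('dp cm',((p-o['tool_pos'])*100).round(2),'turn',(Rg*R0.inv()).as_rotvec().round(3),'goal',p.round(4))
E
python3 - <<'E'
from h import *
c,o=snap('wrist','w2'); s=snap('side','s2'); t=snap('top','t2')
print(np.round(o['tool_pos'],4),o['tool_rot'])
K,d,Rm,tt=cam(c,o)
T=np.array(c['tool_from_camera'])
# expected in tool frame
Rt=R.from_euler('xyz',o['tool_rot'],degrees=True)
W=lambda q:Rt.apply(np.array(q))+o['tool_pos']
for k in ((c,o),s,t): print(proj(*k,[W([.130,0,.009]),W([.05,0,.004])]).round(1))
a=c['color'][0:300,160:480]; a=cv2.resize(a,None,fx=1.6,fy=1.6)
P=proj(*s,[W([.06,0,0])])[0].astype(int); b=s[0]['color'][P[1]-40:P[1]+40,P[0]-45:P[0]+45]; b=cv2.resize(b,(270,240),interpolation=cv2.INTER_CUBIC)
P2=proj(*t,[W([.06,0,0])])[0].astype(int); b2=t[0]['color'][P2[1]-40:P2[1]+40,P2[0]-45:P2[0]+45]; b2=cv2.resize(b2,(270,240),interpolation=cv2.INTER_CUBIC)
print(P,P2)
can=np.zeros((480,782,3),np.uint8); can[:480,:512]=a; can[:240,512:]=b; can[240:,512:]=b2
cv2.imwrite('pics/m2.png',can[:,:,::-1])
E
```

```text
[0.5036 0.2991 0.146 ] [179.77948259  -0.2070042  -71.12428745]
[[317.2 -74.9]
 [317.2 190.2]]
[[311.7 234.8]
 [291.4 222.6]]
[[326.4 247.8]
 [299.5 257.3]]
[293 222] [302 255]
```

View pics/m2.png

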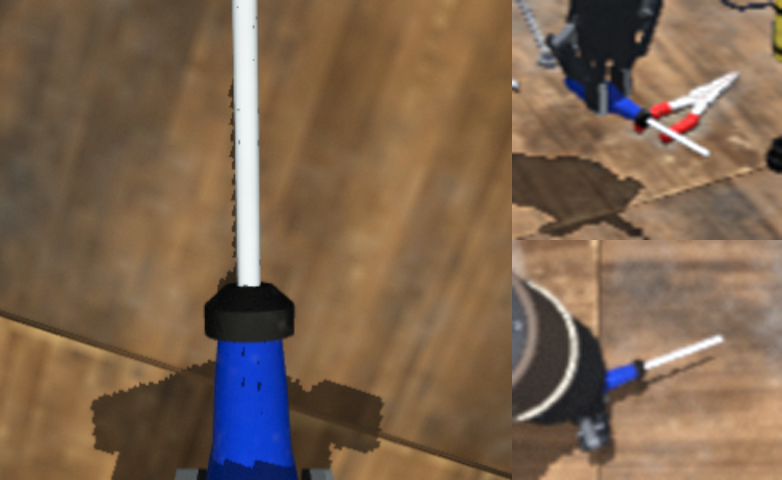

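The shaft is held straight. The tip is at side (313.3,233.3) and top (326.3,247.7), within 2 px of my prediction. I'll triangulate it and plan the approach.

```bash
python3 - <<'E'
from h import *
s=load('s2');t=load('t2');c,o=load('w2')
tip=tri([ray(*s,[(313.3,233.3)]),ray(*t,[(326.3,247.7)])])
Rt=R.from_euler('xyz',o['tool_rot'],degrees=True)
print('tip tool',Rt.inv().apply(tip-o['tool_pos']).round(4))
# lateral from wrist: points on shaft at tool z~.005 (collar end, x~.05) 
for px in [(315.6,178),(312.5,0)]:
    P=onz(c,o,[px],o['tool_pos'][2]-.006)[0]; print(Rt.inv().apply(P-o['tool_pos']).round(4))
tt=np.array([.130,.002,.009]); sh=np.array([1,.012,.07])
for q in [(-85,-29,120),(-19,-29,114),(36,-29,157),(3.4,-29,176)]:
    p,Rg=goal(q,38,tt,sh); print(q,Rg.as_euler('xyz',degrees=True).round(1)); delta(p,Rg)
E
```

```text
tip tool [ 0.1317 -0.0013  0.004 ]
[ 0.0536 -0.0005  0.0062]
[ 0.108  -0.0014  0.0064]
(-85, -29, 120) [179.4 -42.  -70.3]
dp cm [  2.43 -13.32 -10.56] turn [-0.693 -0.233  0.015] goal [0.528  0.1659 0.0397]
(-19, -29, 114) [179.4 -42.  -70.3]
dp cm [  4.56 -19.57 -11.16] turn [-0.693 -0.233  0.015] goal [0.5493 0.1034 0.0337]
(36, -29, 157) [179.4 -42.  -70.3]
dp cm [  6.33 -24.78  -6.86] turn [-0.693 -0.233  0.015] goal [0.567  0.0514 0.0767]
(3.4, -29, 176) [179.4 -42.  -70.3]
dp cm [  5.28 -21.69  -4.96] turn [-0.693 -0.233  0.015] goal [0.5565 0.0822 0.0957]
```

Request:
step_arm(turn=[[-0.11,-0.04,0],[-0.22,-0.08,0],[-0.33,-0.11,0],[-0.44,-0.15,0],[-0.55,-0.18,0]], dp=[[0.5,-1,-0.5],[1,-2,-1],[1.5,-4,-2],[2,-6,-3],[2,-8,-4]], claw=[1.5,1.5,1.5,1.5,1.5])

```text
clock: 3.68
tool_pos: [0.5239, 0.2192, 0.1044]
tool_rot: [179.6, -33.6, -71.2]
ft_force: [-0.2, -0.6, -1.1]
opening: 0.0224
```

```bash
python3 - <<'E'
from h import *
o=bot.observe(); print(np.round(o['joint_pos'],1),o['tool_rot'])
tt=np.array([.1315,-.0015,.0065]); sh=np.array([1,-.016,.05])
for q in [(-85,-29,122)]:
    p,Rg=goal(q,38,tt,sh); delta(p,Rg)
E
```

```text
[ 57.2  25.6 -31.   29.8 -59.8 -59.8] [179.5930475  -33.58763712 -71.23789553]
dp cm [ 0.39 -5.22 -6.35] turn [-0.115 -0.055 -0.008] goal [0.5278 0.167  0.0409]
```

Request:
step_arm(turn=[[-0.06,-0.03,0],[-0.11,-0.05,-0.01],[-0.115,-0.055,-0.01],[-0.115,-0.055,-0.01],[-0.115,-0.055,-0.01]], dp=[[0.1,-1.5,-1.8],[0.2,-3,-3.5],[0.3,-4.5,-5.2],[0.4,-5.2,-6.2],[0.4,-5.2,-6.2]], claw=[1.5,1.5,1.5,1.5,1.5])

```text
clock: 4.1
tool_pos: [0.5263, 0.1643, 0.0395]
tool_rot: [-179.6, -41.1, -72.4]
ft_force: [-0.6, -0.2, -0.4]
opening: 0.0219
```

```bash
python3 - <<'E'
from h import *
w=snap('wrist','w3'); s=snap('side','s3'); t=snap('top','t3'); o=bot.observe()
tt=np.array([.1315,-.0015,.0065]); sh=np.array([1,-.016,.05]); sh/=np.linalg.norm(sh)
Rt=R.from_euler('xyz',o['tool_rot'],degrees=True); tip=Rt.apply(tt)+o['tool_pos']; d=Rt.apply(sh)
print('rot',o['tool_rot'],'tip jack',[((tip[:2]-J)@u[:2]).round(4),((tip[:2]-J)@v[:2]).round(4),tip[2].round(4)],'elev',np.degrees(np.arcsin(d[2])).round(1))
for n,k in (('w',w),('s',s),('t',t)): print(n,'tip,collar',proj(*k,[tip,tip-.075*d]).round(1).tolist(),'bar ear',proj(*k,[jw((25,-29,163)),jw((25,29,163)),jw((-48,0,146))]).round(1).tolist())
tools=[]
sp=s[0]['color'][205:325,270:400]; tp=t[0]['color'][185:275,315:435]
a=cv2.resize(sp,(520,480),interpolation=cv2.INTER_CUBIC)
b=cv2.resize(w[0]['color'],(280,210)); b2=cv2.resize(tp,(280,210),interpolation=cv2.INTER_CUBIC)
can=np.zeros((480,800,3),np.uint8); can[:,:520]=a; can[:210,520:]=b; can[210:420,520:]=b2
cv2.imwrite('pics/m3.png',can[:,:,::-1])
E
```

```text
rot [-179.20307903  -40.81159611  -72.55045329] tip jack [np.float64(-0.0856), np.float64(-0.0286), np.float64(0.1233)] elev 38.0
w tip,collar [[303.1, -87.9], [307.5, 172.5]] bar ear [[303.9, -279.8], [167.5, -258.1], [206.9, -211.5]]
s tip,collar [[335.3, 257.9], [318.8, 262.6]] bar ear [[369.0, 263.3], [383.3, 253.6], [353.6, 252.1]]
t tip,collar [[364.5, 242.2], [345.7, 251.1]] bar ear [[402.6, 226.7], [395.1, 207.1], [373.6, 227.0]]
```

View pics/m3.png

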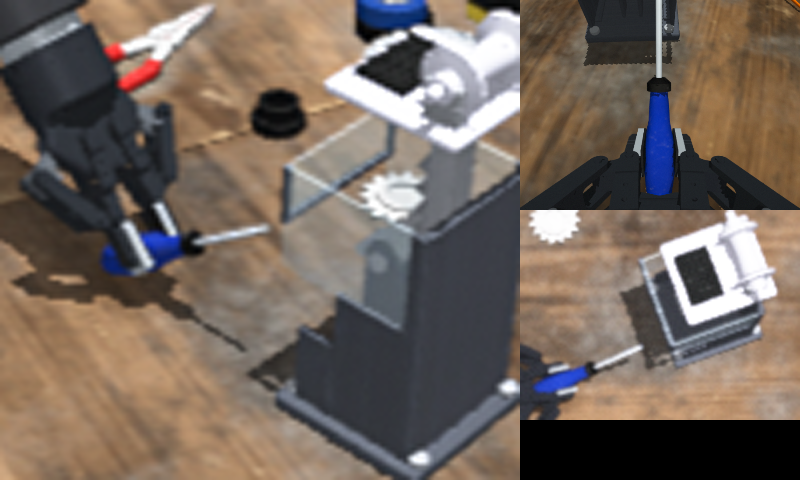

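The tip is just outside the guard and about 4 px lower in the side view than predicted. I'll triangulate the shaft ends and cross-check with the jack.

```bash
cat > shaft.py <<'E'
from h import *
def ends(k,px):
    im=k[0]['color']; g=cv2.cvtColor(im,cv2.COLOR_RGB2HSV)
    m=((g[:,:,2]>170)&(g[:,:,1]<60)).astype(np.uint8)
    x,y=np.round(px).astype(int); n,l,s,c=cv2.connectedComponentsWithStats(m)
    ys,xs=np.where(l>0); i=np.argmin((xs-x)**2+(ys-y)**2); L=l[ys[i],xs[i]]
    ys,xs=np.where(l==L); P=np.c_[xs,ys].astype(float); q=P-P.mean(0); w=np.linalg.svd(q,full_matrices=False)[2][0]
    if w[0]<0:w=-w
    e=q@w; print(s[L]); return P.mean(0)+w*(e.max()), P.mean(0)+w*e.min()
E
python3 - <<'E'
from shaft import *
s=load('s3');t=load('t3'); 
es=ends(s,(327,264)); et=ends(t,(356,248)); print(es,et)
o=t[1]; Rt=R.from_euler('xyz',o['tool_rot'],degrees=True)
A=[]
for a,b in zip(es,et):
    rs,rt=ray(*s,[a]),ray(*t,[b]); P=tri([rs,rt]); A.append(P)
    print('world',P.round(4),'jack',((P[:2]-J)@u[:2]).round(4),((P[:2]-J)@v[:2]).round(4),'tool',Rt.inv().apply(P-o['tool_pos']).round(4),'reproj',proj(*s,[P])[0].round(1),proj(*t,[P])[0].round(1))
d=A[0]-A[1]; print(np.linalg.norm(d),np.degrees(np.arcsin(d[2]/np.linalg.norm(d))),np.degrees(np.arctan2(d[1],d[0])))
print(s[1]['tool_pos'],t[1]['tool_pos'],s[1]['tool_rot'],t[1]['tool_rot'],bot.observe()['tool_pos'],bot.observe()['tool_rot'])
E
```

```text
[319 261  17   5  23]
[347 243  20  10  52]
(array([335.12316365, 261.61991908]), array([318.96621171, 264.82993355])) (array([366.09679106, 243.22623456]), array([346.78175426, 251.48988339]))
world [0.5586 0.0652 0.1145] jack -0.0824 -0.032 tool [0.1281 0.0013 0.0146] reproj [335.2 261.6] [366.  243.3]
world [0.5411 0.1226 0.0716] jack -0.1424 -0.0301 tool [0.0546 0.0008 0.0078] reproj [319.  264.8] [346.8 251.5]
0.0737781010597375 35.57289921968436 -72.99888992492095
[0.52712286 0.16585897 0.04081909] [0.52778172 0.16705942 0.04172136] [-179.45531744  -40.95586908  -72.43909224] [-179.30539697  -40.87061364  -72.50722173] [0.52816512 0.16781471 0.04229682] [-179.20307903  -40.81159611  -72.55045329]
```

```bash
python3 - <<'E'
from h import *
tt=np.array([.130,0,.010]); sh=np.array([1,-.005,.08])
for q in [(-70,-29,116),(-19,-29,114),(36,-29,157),(3.4,-29,176)]:
    p,Rg=goal(q,38,tt,sh); delta(p,Rg)
E
```

```text
dp cm [ 0.49 -1.62 -0.69] turn [-0.031 -0.003  0.011] goal [0.5331 0.1517 0.0354]
dp cm [ 2.13 -6.44 -0.89] turn [-0.031 -0.003  0.011] goal [0.5495 0.1034 0.0334]
dp cm [  3.91 -11.65   3.41] turn [-0.031 -0.003  0.011] goal [0.5672 0.0513 0.0764]
dp cm [ 2.86 -8.56  5.31] turn [-0.031 -0.003  0.011] goal [0.5567 0.0822 0.0954]
```

Request:
step_arm(turn=[[-0.03,0,0.01],[-0.03,0,0.01],[-0.03,0,0.01],[-0.03,0,0.01],[-0.03,0,0.01]], dp=[[0.5,-1.6,-0.6],[1.1,-3.3,-0.8],[1.7,-5,-0.9],[2.1,-6.4,-0.9],[2.1,-6.4,-0.9]], claw=[1.5,1.5,1.5,1.5,1.5])

```text
clock: 4.67
tool_pos: [0.5499, 0.1025, 0.0349]
tool_rot: [-179.7, -42.5, -71.7]
ft_force: [2.3, -3.1, 6.3]
opening: 0.0219
```

Request:
step_arm(turn=[[0,0,0],[0,0,0],[0,0,0],[0,0,0],[0,0,0]], dp=[[0,0,0],[0,0,0],[0,0,0],[0,0,0],[0,0,0]], claw=[1.5,1.5,1.5,1.5,1.5])

```text
clock: 5.08
tool_pos: [0.5503, 0.1032, 0.0353]
tool_rot: [-179.7, -42.5, -71.7]
ft_force: [2.4, -1.2, 5.2]
opening: 0.0218
```

```bash
python3 - <<'E'
from h import *
w=snap('wrist','w4'); s=snap('side','s4'); t=snap('top','t4'); o=bot.observe()
print(o['tool_pos'],o['tool_rot'],o['ft_force'])
tt=np.array([.130,0,.010]); sh=np.array([1,-.005,.08])
for q in [(-19,-29,114),(36,-29,157),(3.4,-29,176)]:
    p,Rg=goal(q,38,tt,sh); delta(p,Rg)
a=cv2.resize(s[0]['color'][205:325,280:410],(520,480),interpolation=cv2.INTER_CUBIC)
b=cv2.resize(w[0]['color'][0:280,100:500],(280,196)); b2=cv2.resize(t[0]['color'][185:275,315:435],(280,210),interpolation=cv2.INTER_CUBIC)
can=np.zeros((480,800,3),np.uint8); can[:,:520]=a; can[:196,520:]=b; can[210:420,520:]=b2
cv2.imwrite('pics/m4.png',can[:,:,::-1])
E
```

```text
[0.55026969 0.10303757 0.03519183] [-179.68708227  -42.47135771  -71.74501554] [ 2.27412219 -0.82972363  5.01529434]
dp cm [-0.08  0.03 -0.18] turn [-0.002  0.     0.002] goal [0.5495 0.1034 0.0334]
dp cm [ 1.7  -5.17  4.12] turn [-0.002  0.     0.002] goal [0.5672 0.0513 0.0764]
dp cm [ 0.65 -2.09  6.02] turn [-0.002  0.     0.002] goal [0.5567 0.0822 0.0954]
```

View pics/m4.png

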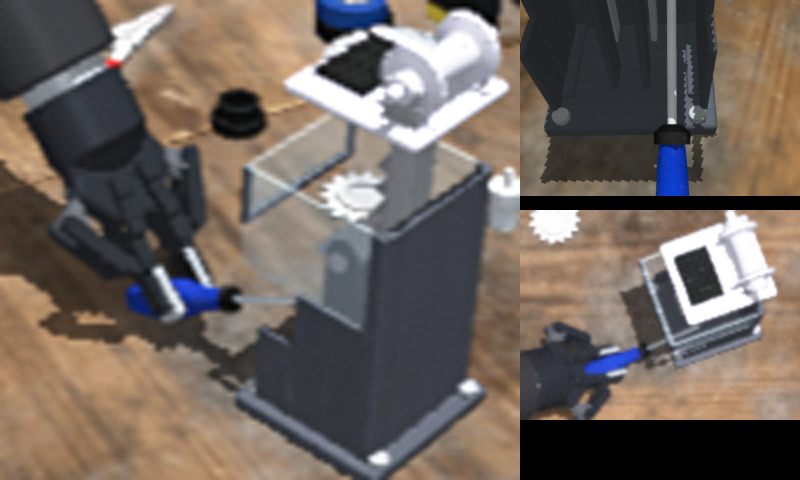

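The wrist force shows the handle butt resting on the bench at this tilt. I'll advance along the shaft direction, which also raises it, then re-measure the shaft.

Request:
step_arm(turn=[[0,0,0],[0,0,0],[0,0,0],[0,0,0],[0,0,0]], dp=[[0.1,-0.2,0.8],[0.3,-0.8,1.3],[0.5,-1.5,1.8],[0.6,-1.8,2.0],[0.6,-1.8,2.0]], claw=[1.5,1.5,1.5,1.5,1.5])

```text
clock: 5.65
tool_pos: [0.5562, 0.0839, 0.0557]
tool_rot: [-179.7, -42.4, -71.8]
ft_force: [0.7, 1.1, -0.7]
opening: 0.0218
```

```bash
python3 - <<'E'
from h import *
s=snap('side','s5'); t=snap('top','t5'); w=snap('wrist','w5'); o=bot.observe()
print(o['tool_pos'],o['tool_rot'],o['ft_force'])
tt=np.array([.130,0,.010]); sh=np.array([1,-.005,.08]);sh/=np.linalg.norm(sh)
Rt=R.from_euler('xyz',o['tool_rot'],degrees=True); tip=Rt.apply(tt)+o['tool_pos']; d=Rt.apply(sh)
print('tip jack',((tip[:2]-J)@u[:2]).round(4),((tip[:2]-J)@v[:2]).round(4),tip[2].round(4),'elev',np.degrees(np.arcsin(d[2])).round(1))
PT=[tip,tip-.075*d,tip-.185*d]
for n,k in (('s',s),('t',t)): print(n,proj(*k,PT).round(1).tolist())
a=cv2.resize(s[0]['color'][235:295,300:380],(800,600),interpolation=cv2.INTER_CUBIC)
for p in proj(*s,PT): cv2.drawMarker(a,tuple(int(x) for x in ((p-[300,235]+.5)*10)),(255,0,255),cv2.MARKER_CROSS,14,1)
cv2.imwrite('pics/m5.png',a[:,:,::-1])
E
```

```text
[0.55622206 0.08483292 0.0551072 ] [-179.68705906  -42.45767442  -71.76670742] [ 0.34245619 -0.2117738  -1.08840694]
tip jack 0.0009 -0.0289 0.1355 elev 37.9
s [[360.8, 268.1], [342.6, 272.5], [318.5, 278.4]]
t [[393.8, 231.2], [373.7, 240.5], [346.7, 253.1]]
```

View pics/m5.png

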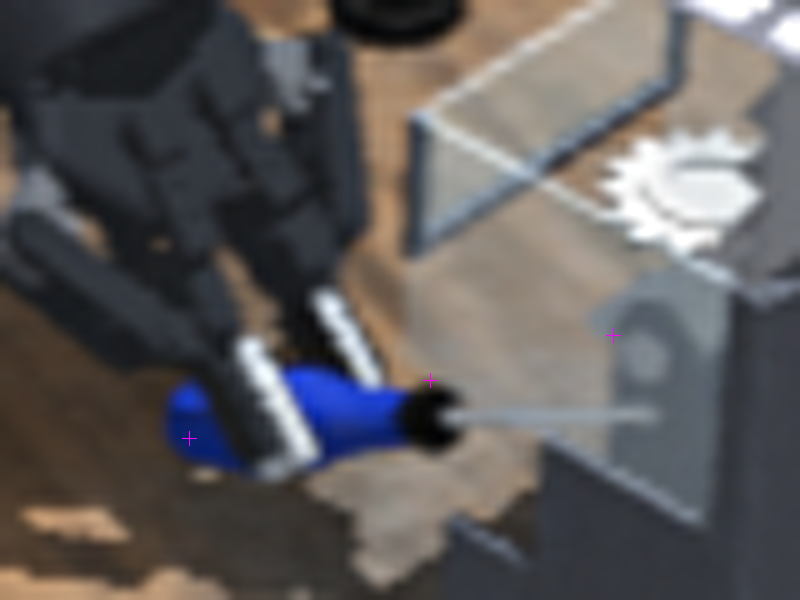

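The side crop shows the tip at (658,413) and the collar at (455,415), so the screwdriver has pitched down in the grip. I'll intersect these rays with the lane plane to get the actual elevation.

```bash
python3 - <<'E'
from h import *
s=load('s5'); o=s[1]; Rt=R.from_euler('xyz',o['tool_rot'],degrees=True)
S=lambda a,b:((a+.5)/10-.5+300,(b+.5)/10-.5+235)
for yy in (-.027,-.029,-.031):
    L=[]
    for q in [(658,413),(455,415),(180,420)]:
        C,D=ray(*s,[S(*q)]);D=D[0]; k=(yy-(C[:2]-J)@v[:2])/(D[:2]@v[:2]); P=C+k*D
        L.append(P); print(yy,'jack x,z',((P[:2]-J)@u[:2]).round(4),P[2].round(4),'tool',Rt.inv().apply(P-o['tool_pos']).round(4))
    d=L[0]-L[1];print('len',np.linalg.norm(d).round(4),'elev',np.degrees(np.arcsin(d[2]/np.linalg.norm(d))).round(1))
g=S(412,250); C,D=ray(*s,[g]); D=D[0]; k=(-.055-(C[:2]-J)@v[:2])/(D[:2]@v[:2]); P=C+k*D; print('tie end x,z',(P[:2]-J)@u[:2],P[2])
E
```

```text
-0.027 jack x,z 0.0154 0.1175 tool [ 0.1275 -0.0024  0.0328]
-0.027 jack x,z -0.0508 0.0808 tool [ 0.0539 -0.0018  0.0153]
-0.027 jack x,z -0.1501 0.0249 tool [-0.0571 -0.0008 -0.0104]
len 0.0757 elev 29.0
-0.029 jack x,z 0.0168 0.1194 tool [ 0.1299 -0.0004  0.0324]
-0.029 jack x,z -0.0492 0.0828 tool [0.0565 0.0002 0.0149]
-0.029 jack x,z -0.1482 0.027 tool [-0.0543  0.0011 -0.0108]
len 0.0755 elev 29.0
-0.031 jack x,z 0.0183 0.1214 tool [0.1323 0.0015 0.032 ]
-0.031 jack x,z -0.0475 0.0848 tool [0.0591 0.0022 0.0145]
-0.031 jack x,z -0.1464 0.0291 tool [-0.0514  0.0031 -0.0111]
len 0.0753 elev 29.0
tie end x,z -0.04463997106481367 0.1526347158729079
```

```bash
cat >> h.py <<'E'
TT=np.array([.130,0,.0324]); SH=np.array([1,0,.238])
E
python3 - <<'E'
from h import *
print(bot.observe()['joint_pos'])
for q,a in [((22,-29,135),34),((36,-29,157),39),((3.4,-29,177),39)]:
    p,Rg=goal(q,a,TT,SH); delta(p,Rg)
E
```

```text
[ 45.92872147  28.71137528 -45.05961822  50.04914709 -51.53502107
 -71.83779764]
dp cm [ 0.29 -1.16  0.62] turn [-0.083 -0.024  0.006] goal [0.5591 0.0732 0.0613]
dp cm [ 0.96 -3.14  1.87] turn [-0.166 -0.052  0.006] goal [0.5658 0.0535 0.0738]
dp cm [-0.09 -0.05  3.87] turn [-0.166 -0.052  0.006] goal [0.5553 0.0843 0.0938]
```

Request:
step_arm(turn=[[-0.03,-0.01,0],[-0.08,-0.02,0],[-0.12,-0.04,0],[-0.166,-0.052,0.006],[-0.166,-0.052,0.006]], dp=[[0.1,-0.3,0.4],[0.3,-1.1,0.8],[0.6,-2,1.3],[0.95,-3.1,1.9],[0.95,-3.1,1.9]], claw=[1.5,1.5,1.5,1.5,1.5])

```text
clock: 6.22
tool_pos: [0.5653, 0.0528, 0.0736]
tool_rot: [179.8, -52.6, -71.0]
ft_force: [0.3, -0.5, -0.5]
opening: 0.0222
```

Request:
step_arm(turn=[[0,0,0],[0,0,0],[0,0,0],[0,0,0],[0,0,0]], dp=[[0,0,0],[0,0,0],[0,0,0],[0,0,0],[0,0,0]], claw=[1.5,1.5,1.5,1.5,1.5])

```text
clock: 6.63
tool_pos: [0.5654, 0.0532, 0.0737]
tool_rot: [179.9, -52.6, -71.1]
ft_force: [0.3, 0.7, -0.7]
opening: 0.022
```

```bash
python3 - <<'E'
from h import *
s=snap('side','s6'); w=snap('wrist','w6'); o=bot.observe()
print(o['tool_pos'],o['tool_rot'],o['ft_force'])
sh=SH/np.linalg.norm(SH)
Rt=R.from_euler('xyz',o['tool_rot'],degrees=True); tip=Rt.apply(TT)+o['tool_pos']; d=Rt.apply(sh)
print('tip jack',((tip[:2]-J)@u[:2]).round(4),((tip[:2]-J)@v[:2]).round(4),tip[2].round(4),'elev',np.degrees(np.arcsin(d[2])).round(1))
PT=[tip,tip-.075*d,jw((25,-38,163)),jw((25,38,163)),jw((-48,-50,146)),jw((-48,50,146))]
print(proj(*s,PT).round(1).tolist())
a=cv2.resize(s[0]['color'][230:286,325:393],(680,560),interpolation=cv2.INTER_CUBIC)
for p in proj(*s,PT): cv2.drawMarker(a,tuple(int(x) for x in ((p-[325,230]+.5)*10)),(255,0,255),cv2.MARKER_CROSS,12,1)
cv2.imwrite('pics/m6.png',a[:,:,::-1])
for q,aa in [((36,-29,157),39),((3.4,-29,177),39)]:
    p,Rg=goal(q,aa,TT,SH); delta(p,Rg)
E
```

```text
[0.56541576 0.05306882 0.07375257] [179.85847411 -52.57718997 -71.05700769] [-0.23508958  0.53202768  0.20013347]
tip jack 0.036 -0.0293 0.1573 elev 39.2
[[372.2, 267.1], [353.3, 272.3], [366.7, 264.9], [385.4, 252.1], [341.0, 260.3], [365.7, 244.3]]
dp cm [0.04 0.04 0.  ] turn [ 0.004 -0.    -0.001] goal [0.5658 0.0535 0.0738]
dp cm [-1.01  3.13  2.  ] turn [ 0.004 -0.    -0.001] goal [0.5553 0.0843 0.0938]
```

View pics/m6.png

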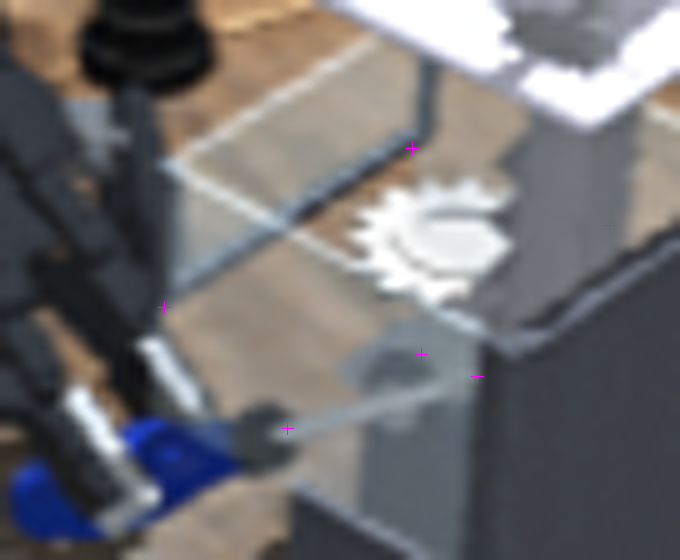

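The tie markers line up with the tie's lower edge. The shaft enters under it and reaches the tip mark at (470,376), so it is under the bar. Next is the lift up and to the front.

Request:
step_arm(turn=[[0,0,0],[0,0,0],[0,0,0],[0,0,0],[0,0,0]], dp=[[-0.2,0.5,0.5],[-0.4,1.2,1.0],[-0.6,1.9,1.4],[-0.8,2.5,1.8],[-1.0,3.1,2.1]], claw=[1.5,1.5,1.5,1.5,1.5])

```text
clock: 7.15
tool_pos: [0.5553, 0.0854, 0.0953]
tool_rot: [179.9, -52.5, -71.1]
ft_force: [0.6, 0.0, -1.8]
opening: 0.0219
```

Request:
step_arm(turn=[[0,0,0],[0,0,0],[0,0,0],[0,0,0],[0,0,0]], dp=[[0,0,0],[0,0,0],[0,0,0],[0,0,0],[0,0,0]], claw=[1.5,1.5,1.5,1.5,1.5])

```text
clock: 7.57
tool_pos: [0.5552, 0.085, 0.0951]
tool_rot: [179.9, -52.5, -71.0]
ft_force: [0.8, -1.1, -1.4]
opening: 0.0223
```

```bash
python3 - <<'E'
from h import *
s=snap('side','s7'); w=snap('wrist','w7');t=snap('top','t7'); o=bot.observe()
print(o['tool_pos'],o['tool_rot'],o['ft_force'])
Rt=R.from_euler('xyz',o['tool_rot'],degrees=True); tip=Rt.apply(TT)+o['tool_pos']
print('tip jack',((tip[:2]-J)@u[:2]).round(4),((tip[:2]-J)@v[:2]).round(4),tip[2].round(4))
s6=load('s6')
f=lambda k:cv2.resize(k[0]['color'][230:290,325:390],(390,360),interpolation=cv2.INTER_CUBIC)
a=np.hstack([f(s6),f(s)])
b=cv2.resize(w[0]['color'][0:240],(390,146)); b3=cv2.resize(load('t5')[0]['color'][195:260,350:430],(195,158),interpolation=cv2.INTER_CUBIC);b2=cv2.resize(t[0]['color'][195:260,350:430],(195,158),interpolation=cv2.INTER_CUBIC)
can=np.zeros((530,780,3),np.uint8); can[:360]=a; can[360:506,:390]=b; can[360:518,390:585]=b3; can[360:518,585:]=b2
cv2.imwrite('pics/m7.png',can[:,:,::-1])
for nm,P in (('pivot',(0,-19,120)),('bar in',(25,-38,163)),('bar over',(-32.4,-38,158)),('bar over+',(-32.4,38,158))): print(nm,((proj(*s,jw(P))[0]-[325,230])*6+[390,0]).round())
E
```

```text
[0.55528251 0.08503594 0.09517909] [179.89964394 -52.5423327  -71.07814531] [ 0.12412941 -0.35935774 -1.62342322]
tip jack 0.0025 -0.0286 0.1787
pivot [616. 247.]
bar in [640. 209.]
bar over [533. 162.]
bar over+ [647.  89.]
```

View pics/m7.png

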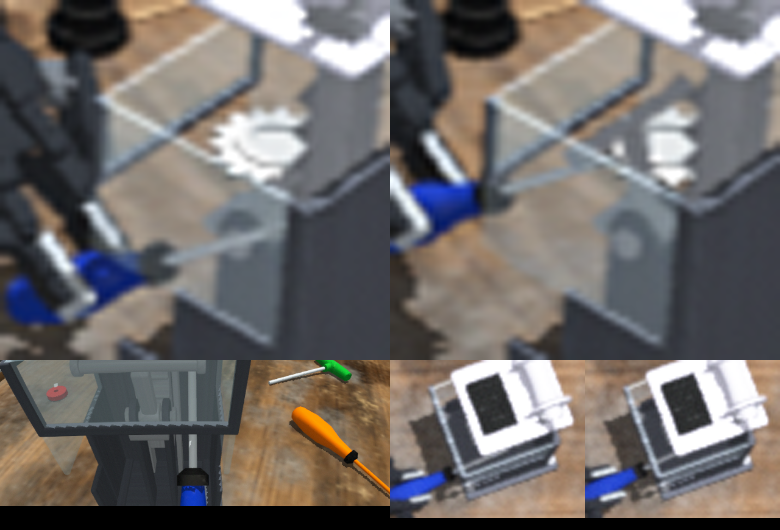

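The right-hand panel shows the cross bar lifted off the teeth, from (578,157) to (690,85). I'll work out its angle.

```bash
python3 - <<'E'
from h import *
s=load('s7'); w=load('w7')
for th in (0,.3,.5,.6,.65,.7,.75,.8,.9,1.0,1.22):
    f=np.pi/6-th; x,z=50*np.sin(f),120+50*np.cos(f)
    A=proj(*s,[jw((x,-38,z)),jw((x,38,z))]); B=proj(*w,[jw((x,-38,z)),jw((x,38,z))])
    print(th,((A-[325,230])*6+[390,0]).round().tolist(),(B*[390/640,146/240]+[0,360]).round().tolist(), round(x),round(z))
E
```

```text
0 [[640.0, 209.0], [753.0, 132.0]] [[208.0, 340.0], [97.0, 342.0]] 25 163
0.3 [[615.0, 184.0], [728.0, 108.0]] [[209.0, 340.0], [89.0, 343.0]] 11 169
0.5 [[596.0, 172.0], [710.0, 97.0]] [[209.0, 345.0], [84.0, 348.0]] 1 170
0.6 [[587.0, 167.0], [700.0, 92.0]] [[210.0, 349.0], [82.0, 352.0]] -4 170
0.65 [[582.0, 165.0], [696.0, 90.0]] [[210.0, 351.0], [81.0, 354.0]] -6 170
0.7 [[578.0, 163.0], [691.0, 89.0]] [[210.0, 354.0], [80.0, 357.0]] -9 169
0.75 [[573.0, 162.0], [687.0, 88.0]] [[210.0, 357.0], [79.0, 359.0]] -11 169
0.8 [[569.0, 161.0], [682.0, 87.0]] [[210.0, 360.0], [78.0, 363.0]] -14 168
0.9 [[560.0, 159.0], [673.0, 85.0]] [[210.0, 366.0], [76.0, 369.0]] -18 166
1.0 [[551.0, 159.0], [665.0, 85.0]] [[211.0, 374.0], [75.0, 377.0]] -23 164
1.22 [[534.0, 162.0], [647.0, 88.0]] [[211.0, 393.0], [74.0, 395.0]] -32 158
```

```bash
python3 - <<'E'
from h import *
for n in ('w6','w7'):
    w=load(n); g=cv2.cvtColor(w[0]['color'],cv2.COLOR_RGB2GRAY)
    for a,b in ((135,175),(200,225),(345,352)): print(n,(a,b),[int(x) for x in g[0:70:2,a:b].mean(1)])
w=load('w7')
for th in (.65,.8,.9,1.0,1.1,1.22):
    f=np.pi/6-th; x,z=50*np.sin(f),120+50*np.cos(f)
    # upper/lower edges of bar seen from camera: approx centre +-4mm perpendicular
    C=cam(*w); cc=-C[2].T@C[3]; P=jw((x,25,z)); d=(P-cc)/np.linalg.norm(P-cc); e=np.cross(d,v); e/=np.linalg.norm(e)
    print(th,proj(*w,[P-.004*e,P,P+.004*e]).round(0).tolist())
E
```

```text
w6 (135, 175) [81, 81, 81, 82, 82, 82, 82, 82, 82, 82, 82, 82, 82, 82, 82, 82, 82, 82, 82, 82, 83, 83, 83, 82, 81, 81, 81, 81, 81, 81, 81, 81, 81, 81, 81]
w6 (200, 225) [119, 118, 119, 119, 119, 119, 119, 119, 120, 120, 120, 120, 119, 118, 117, 118, 118, 119, 118, 119, 119, 119, 119, 119, 119, 119, 119, 119, 118, 118, 118, 117, 116, 114, 113]
w6 (345, 352) [83, 82, 83, 81, 82, 83, 83, 83, 83, 81, 83, 82, 83, 83, 83, 84, 83, 82, 84, 83, 83, 83, 84, 83, 83, 84, 83, 84, 84, 84, 83, 83, 84, 84, 84]
w7 (135, 175) [112, 113, 114, 116, 114, 112, 111, 109, 108, 104, 100, 93, 101, 102, 104, 105, 106, 106, 107, 107, 108, 109, 110, 109, 107, 107, 107, 105, 104, 106, 105, 101, 102, 101, 98]
w7 (200, 225) [114, 117, 120, 116, 114, 111, 109, 108, 105, 100, 95, 92, 92, 92, 89, 87, 87, 86, 85, 85, 84, 84, 83, 83, 82, 82, 81, 81, 80, 80, 80, 79, 77, 78, 78]
w7 (345, 352) [76, 76, 76, 76, 76, 76, 77, 76, 77, 77, 77, 77, 77, 77, 77, 77, 78, 77, 77, 77, 78, 78, 78, 78, 78, 78, 77, 78, 78, 76, 78, 78, 78, 78, 77]
0.65 [[169.0, 0.0], [167.0, -12.0], [166.0, -24.0]]
0.8 [[165.0, 14.0], [164.0, 2.0], [162.0, -10.0]]
0.9 [[163.0, 26.0], [162.0, 13.0], [160.0, 1.0]]
1.0 [[161.0, 38.0], [160.0, 26.0], [159.0, 13.0]]
1.1 [[160.0, 52.0], [159.0, 39.0], [158.0, 27.0]]
1.22 [[160.0, 69.0], [159.0, 56.0], [157.0, 44.0]]
```

The bar sits at about 0.87 rad, past the 0.65 limit and resting on the shaft. I'll withdraw along the shaft so it drops forward.

Request:
step_arm(turn=[[0,0,0],[0,0,0],[0,0,0],[0,0,0],[0,0,0]], dp=[[-0.2,0.6,-0.5],[-0.4,1.3,-1.1],[-0.7,2.0,-1.7],[-0.9,2.7,-2.3],[-1.1,3.3,-2.8]], claw=[1.5,1.5,1.5,1.5,1.5])

```text
clock: 8.13
tool_pos: [0.544, 0.1192, 0.0663]
tool_rot: [179.9, -52.6, -71.0]
ft_force: [-0.7, 0.4, -1.0]
opening: 0.0221
```

```bash
cat > bar.py <<'E'
from h import *
def bar(n):
    w=snap('wrist',n); o=w[1]; print(np.round(o['tool_pos'],4),np.round(o['tool_rot'],1),np.round(o['ft_force'],1))
    g=cv2.cvtColor(w[0]['color'],cv2.COLOR_RGB2GRAY)
    C=cam(*w); cc=-C[2].T@C[3]
    for th in np.arange(0,1.35,.1):
        f=np.pi/6-th; x,z=50*np.sin(f),120+50*np.cos(f); P=jw((x,27,z)); d=(P-cc)/np.linalg.norm(P-cc); e=np.cross(d,v); e/=np.linalg.norm(e)
        q=proj(*w,[P-.004*e,P,P+.004*e]).round(0).tolist(); print(th.round(2),q)
    q=proj(*w,[jw((-32,27,158))])[0].astype(int); x=q[0]; print(x,[int(a) for a in g[0:160:3,x-6:x+7].mean(1)]); return w
E
python3 -c "
from bar import *
bar('w8'); snap('side','s8')"
```

```text
[0.544  0.1192 0.0663] [179.9 -52.6 -71. ] [-0.7  0.4 -1. ]
0.0 [[191.0, -120.0], [190.0, -130.0], [188.0, -140.0]]
0.1 [[188.0, -123.0], [186.0, -133.0], [185.0, -144.0]]
0.2 [[184.0, -125.0], [183.0, -135.0], [182.0, -146.0]]
0.3 [[181.0, -125.0], [180.0, -136.0], [179.0, -147.0]]
0.4 [[178.0, -125.0], [177.0, -136.0], [175.0, -147.0]]
0.5 [[175.0, -122.0], [173.0, -134.0], [172.0, -145.0]]
0.6 [[172.0, -119.0], [170.0, -130.0], [169.0, -142.0]]
0.7 [[169.0, -113.0], [167.0, -125.0], [166.0, -137.0]]
0.8 [[166.0, -106.0], [165.0, -118.0], [163.0, -130.0]]
0.9 [[164.0, -98.0], [162.0, -110.0], [161.0, -122.0]]
1.0 [[162.0, -88.0], [160.0, -100.0], [159.0, -112.0]]
1.1 [[161.0, -76.0], [159.0, -89.0], [157.0, -101.0]]
1.2 [[160.0, -64.0], [158.0, -76.0], [156.0, -89.0]]
1.3 [[159.0, -50.0], [158.0, -62.0], [156.0, -75.0]]
158 [34, 35, 34, 34, 34, 34, 34, 34, 34, 34, 34, 34, 35, 36, 35, 36, 37, 37, 38, 38, 42, 49, 56, 60, 65, 69, 78, 83, 88, 90, 78, 67, 59, 54, 51, 47, 44, 40, 39, 40, 39, 38, 38, 39, 39, 42, 46, 51, 54, 63, 72, 79, 87, 93]
```

```bash
cat > sb.py <<'E'
from h import *
def prof(k,base):
    g=cv2.GaussianBlur(cv2.cvtColor(k[0]['color'],cv2.COLOR_RGB2GRAY).astype(np.float32),(0,0),.6); b=cv2.GaussianBlur(cv2.cvtColor(base[0]['color'],cv2.COLOR_RGB2GRAY).astype(np.float32),(0,0),.6)
    out=[]
    for th in np.arange(0,1.45,.1):
        f=np.pi/6-th; x,z=50*np.sin(f),120+50*np.cos(f)
        q=proj(*k,[jw((x,y,z)) for y in np.r_[22:37:3]]).astype(np.float32)
        sm=lambda i:cv2.remap(i,q[:,:1].copy(),q[:,1:].copy(),cv2.INTER_LINEAR).ravel()
        out.append((round(th,1),int(np.mean(sm(g)-sm(b)))))
    print(out)
E
python3 -c "
from sb import *
b=load('side0')
for n in ('s5','s6','s7','s8'): print(n); prof(load(n),b)
"
```

```text
s5
[(np.float64(0.0), 9), (np.float64(0.1), 9), (np.float64(0.2), 9), (np.float64(0.3), 9), (np.float64(0.4), 10), (np.float64(0.5), 10), (np.float64(0.6), 11), (np.float64(0.7), 12), (np.float64(0.8), 12), (np.float64(0.9), 12), (np.float64(1.0), 12), (np.float64(1.1), 11), (np.float64(1.2), 11), (np.float64(1.3), 10), (np.float64(1.4), 10)]
s6
[(np.float64(0.0), 11), (np.float64(0.1), 11), (np.float64(0.2), 11), (np.float64(0.3), 11), (np.float64(0.4), 11), (np.float64(0.5), 12), (np.float64(0.6), 12), (np.float64(0.7), 13), (np.float64(0.8), 14), (np.float64(0.9), 14), (np.float64(1.0), 14), (np.float64(1.1), 13), (np.float64(1.2), 12), (np.float64(1.3), 12), (np.float64(1.4), 12)]
s7
[(np.float64(0.0), 9), (np.float64(0.1), 9), (np.float64(0.2), 9), (np.float64(0.3), 8), (np.float64(0.4), 9), (np.float64(0.5), 10), (np.float64(0.6), 9), (np.float64(0.7), -7), (np.float64(0.8), -22), (np.float64(0.9), -21), (np.float64(1.0), -10), (np.float64(1.1), 0), (np.float64(1.2), 4), (np.float64(1.3), 5), (np.float64(1.4), 5)]
s8
[(np.float64(0.0), 8), (np.float64(0.1), 7), (np.float64(0.2), 8), (np.float64(0.3), 8), (np.float64(0.4), 8), (np.float64(0.5), 9), (np.float64(0.6), 9), (np.float64(0.7), 10), (np.float64(0.8), 10), (np.float64(0.9), 1), (np.float64(1.0), -11), (np.float64(1.1), -15), (np.float64(1.2), -9), (np.float64(1.3), -3), (np.float64(1.4), -1)]
```

The side view now puts the bar at about 1.1–1.2 rad, so it has fallen to the front. Next I lower the tip and back out.

Request:
step_arm(turn=[[0.05,0.017,0],[0.1,0.034,0],[0.17,0.058,0],[0.26,0.09,0],[0.35,0.12,0]], dp=[[-0.3,0.8,-0.2],[-0.8,2.3,-0.2],[-1.4,4,0],[-2,6,0.5],[-2.7,8,1]], claw=[1.5,1.5,1.5,1.5,1.5])

```text
clock: 8.65
tool_pos: [0.5165, 0.2004, 0.076]
tool_rot: [179.8, -31.2, -70.9]
ft_force: [0.8, -0.7, 0.2]
opening: 0.0222
```

```bash
python3 -c "
from sb import *
s=snap('side','s9'); t=snap('top','t9'); o=bot.observe(); print(o['tool_pos'],o['tool_rot'],o['ft_force'],o['joint_pos'].round(1) if hasattr(o['joint_pos'],'round') else o['joint_pos'])
prof(s,load('side0'))
"
```

```text
[0.51797965 0.20220508 0.07855674] [-179.77939337  -30.97748391  -71.09321387] [ 0.08795957  0.72429314 -0.88322232] [ 55.8  25.1 -35.4  31.  -53.5 -60.8]
[(np.float64(0.0), 7), (np.float64(0.1), 7), (np.float64(0.2), 7), (np.float64(0.3), 7), (np.float64(0.4), 7), (np.float64(0.5), 8), (np.float64(0.6), 8), (np.float64(0.7), 9), (np.float64(0.8), 8), (np.float64(0.9), 0), (np.float64(1.0), -13), (np.float64(1.1), -16), (np.float64(1.2), -9), (np.float64(1.3), -4), (np.float64(1.4), -2)]
```

```bash
python3 - <<'E'
from shaft import *
s=load('s9');t=load('t9'); o=t[1]; Rt=R.from_euler('xyz',o['tool_rot'],degrees=True)
sh=SH/np.linalg.norm(SH); tip=Rt.apply(TT)+o['tool_pos']; d=Rt.apply(sh); m=[tip-.04*d]
print('pred elev',np.degrees(np.arcsin(d[2])), proj(*s,[tip,tip-.075*d]).round(1).tolist(),proj(*t,[tip,tip-.075*d]).round(1).tolist())
es=ends(s,proj(*s,m)[0]); et=ends(t,proj(*t,m)[0]); print(es,et); A=[]
for a,b in zip(es,et):
    P=tri([ray(*s,[a]),ray(*t,[b])]); A.append(P); print('world',P.round(4),'tool',Rt.inv().apply(P-o['tool_pos']).round(4))
d=A[0]-A[1]; print(np.linalg.norm(d),'elev',np.degrees(np.arcsin(d[2]/np.linalg.norm(d))),'yaw',np.degrees(np.arctan2(d[1],d[0])))
E
```

```text
pred elev 17.165674342589742 [[332.3, 257.3], [312.8, 253.2]] [[359.9, 243.1], [336.8, 252.6]]
[312 254  21   5  38]
[336 243  24  12  69]
(array([332.01069945, 257.94272683]), array([311.96309529, 254.19754756])) (array([359.1487303 , 243.34158386]), array([336.15404336, 253.35378618]))
world [0.5594 0.0847 0.1135] tool [ 0.1265 -0.0007  0.0343]
world [0.5344 0.1524 0.0906] tool [0.0527 0.0008 0.0174]
0.07573666146444824 elev 17.616733297737465 yaw -69.73558849254826
```

Request:
step_arm(turn=[[0.08,0.027,0],[0.16,0.054,0],[0.25,0.085,0],[0.354,0.12,0],[0.354,0.12,0]], dp=[[-1,0.2,0],[-2,0.4,0],[-3,0.6,0],[-3.3,0.8,-1],[-3.3,0.8,-2]], claw=[1.5,1.5,1.5,1.5,1.5])

```text
clock: 9.17
tool_pos: [0.4845, 0.2091, 0.0595]
tool_rot: [-179.6, -9.2, -71.3]
ft_force: [0.6, 0.2, -0.2]
opening: 0.0221
```

Request:
step_arm(turn=[[0,0,0],[0,0,0],[0,0,0],[0,0,0],[0,0,0]], dp=[[0,0,-1],[0,0,-2],[0,0,-2.8],[0,0,-3.1],[0,0,-3.1]], claw=[1.5,1.5,1.5,1.5,1.5])

```text
clock: 9.58
tool_pos: [0.4838, 0.2081, 0.0274]
tool_rot: [-179.8, -9.3, -71.3]
ft_force: [-0.1, -0.3, -0.3]
opening: 0.0223
```

```bash
python3 - <<'E'
from shaft import *
s=snap('side','s10');t=snap('top','t10'); o=t[1]; print(o['tool_pos'],o['tool_rot'],bot.observe()['ft_force'])
Rt=R.from_euler('xyz',o['tool_rot'],degrees=True)
sh=SH/np.linalg.norm(SH); tip=Rt.apply([.1275,0,.034])+o['tool_pos']; d=Rt.apply(sh); m=[tip-.04*d]
print('pred tip',tip,'elev',np.degrees(np.arcsin(d[2])))
es=ends(s,proj(*s,m)[0]); et=ends(t,proj(*t,m)[0]); A=[]
for a,b in zip(es,et):
    P=tri([ray(*s,[a]),ray(*t,[b])]); A.append(P); print('world',P.round(4))
E
```

```text
[0.48411467 0.20859396 0.02791791] [-179.7194182    -9.23725909  -71.25825823] [ 0.49795123 -0.08182933 -0.04610585]
pred tip [0.52646081 0.08430537 0.01482592] elev -4.149917144172175
[301 276  21  14  59]
[337 257  25  11  80]
world [0.5265 0.0829 0.0192]
world [0.5022 0.1559 0.0213]
```

Request:
step_arm(turn=[[0,0,0],[0,0,0],[0,0,0],[0,0,0],[0,0,0]], dp=[[0,0,-0.3],[0,0,-0.6],[0,0,-0.9],[0,0,-0.9],[0,0,-0.9]], claw=[1.5,1.5,1.5,1.5,1.5])

```text
clock: 10.1
tool_pos: [0.4842, 0.2088, 0.0192]
tool_rot: [-179.7, -9.2, -71.3]
ft_force: [-0.3, 0.6, -1.2]
opening: 0.0219
```

Request:
step_arm(turn=[[0,0,0],[0,0,0],[0,0,0],[0,0,0],[0,0,0]], dp=[[0,0,-0.1],[0,0,-0.2],[0,0,-0.3],[0,0,-0.3],[0,0,-0.3]], claw=[1.5,1.5,1.5,1.5,1.5])

```text
clock: 10.52
tool_pos: [0.4843, 0.2088, 0.0162]
tool_rot: [-179.7, -9.2, -71.3]
ft_force: [0.2, 0.3, -0.3]
opening: 0.0219
```

Request:
step_arm(turn=[[0,0,0],[0,0,0],[0,0,0],[0,0,0],[0,0,0]], dp=[[0,0,0],[0,0,0],[0,0,0],[0,0,0],[0,0,0]], claw=[2.4,2.8,3.4,4,5])

```text
clock: 10.93
tool_pos: [0.4843, 0.2089, 0.0162]
tool_rot: [-179.7, -9.2, -71.3]
ft_force: [0.3, 0.4, 0.2]
opening: 0.0492
```

Request:
step_arm(turn=[[0,0,0],[0,0,0],[0,0,0],[0,0,0],[0,0,0]], dp=[[0,0,0],[0,0,0],[0,0,1],[0,0.3,3],[0,0.6,5]], claw=[6,6,6,6,6])

```text
clock: 11.35
tool_pos: [0.4837, 0.2142, 0.0662]
tool_rot: [-179.8, -9.3, -71.2]
ft_force: [1.1, -0.1, 0.0]
opening: 0.0598
```

```bash
python3 - <<'E'
from shaft import *
s=snap('side','s11');t=snap('top','t11'); o=bot.observe(); print(o['tool_pos'],o['tool_rot'],o['ft_force'],o['opening'])
m=[[.5146,.12,.01]]
es=ends(s,proj(*s,m)[0]); et=ends(t,proj(*t,m)[0])
for a,b in zip(es,et): print('world',tri([ray(*s,[a]),ray(*t,[b])]).round(4))
# press target: pad centre
print('pad dp', (jw((0,0,266))-o['tool_pos'])*100)
E
```

```text
[0.48584404 0.21680245 0.06904768] [-179.41232165   -9.08315778  -71.23958427] [ 0.20624434  0.60052422 -0.33978133] 0.06003063365410568
[300 280  22  13  58]
[337 258  25  11  82]
world [0.5268 0.0828 0.0094]
world [0.5005 0.1564 0.0118]
pad dp [ 12.96559551 -21.93024528  19.69523204]
```

The screwdriver is down and released. Now to the pad: gripper closed, tool vertical.

Request:
step_arm(turn=[[0.03,0.01,0],[0.06,0.02,0],[0.09,0.03,0],[0.12,0.04,0],[0.15,0.05,0]], dp=[[0,0,3.5],[0,0,7],[0.5,-1,10.5],[1,-2,14],[2,-4,17.5]], claw=[5,4,3,2,0])

```text
clock: 11.87
tool_pos: [0.5053, 0.1773, 0.2457]
tool_rot: [-179.3, 0.1, -71.1]
ft_force: [1.9, 0.6, -1.3]
opening: 0.0094
```

Request:
step_arm(turn=[[0,0,0],[0,0,0],[0,0,0],[0,0,0],[0,0,0]], dp=[[1.5,-2,3],[3,-4,6],[4.5,-7,8],[6,-10,8],[7.5,-13,8]], claw=[0,0,0,0,0])

```text
clock: 12.28
tool_pos: [0.5813, 0.0461, 0.3273]
tool_rot: [-179.1, 0.1, -71.1]
ft_force: [-0.1, 0.7, -0.2]
opening: -0.0
```

```bash
python3 - <<'E'
from h import *
o=bot.observe(); p=jw((-3,0,277)); Rg=R.from_euler('xyz',[180,0,-71.2],degrees=True)
print(o['tool_pos'],o['tool_rot'],o['opening'],np.round(o['joint_pos'],1)); delta(p,Rg)
E
```

```text
[0.58130385 0.04608303 0.32725453] [-1.79142790e+02  1.06948781e-01 -7.11044689e+01] -7.41463246626094e-06 [ 23.7   8.9  -4.   -0.  -76.2  -4.8]
dp cm [ 3.32 -4.57 -5.03] turn [-0.007  0.014 -0.002] goal [6.145e-01 3.000e-04 2.770e-01]
```

Request:
step_arm(turn=[[0,0,0],[-0.007,0.014,0],[-0.007,0.014,0],[-0.007,0.014,0],[-0.007,0.014,0]], dp=[[1,-1.4,0],[2.2,-3,-1],[3.3,-4.5,-2.5],[3.3,-4.5,-3.5],[3.3,-4.5,-3.7]], claw=[0,0,0,0,0])

```text
clock: 12.7
tool_pos: [0.6134, 0.0002, 0.2869]
tool_rot: [179.7, 0.0, -71.2]
ft_force: [-0.8, 0.5, -0.3]
opening: 0.0002
```

Request:
step_arm(turn=[[0,0,0],[0,0,0],[0,0,0],[0,0,0],[0,0,0]], dp=[[0,0,-0.3],[0,0,-0.6],[0,0,-0.9],[0,0,-1.2],[0,0,-1.4]], claw=[0,0,0,0,0])

```text
clock: 13.12
tool_pos: [0.6134, 0.0009, 0.2741]
tool_rot: [179.8, 0.0, -71.2]
ft_force: [-3.7, 2.1, 7.4]
opening: 0.0001
```

Request:
step_arm(turn=[[0,0,0],[0,0,0],[0,0,0],[0,0,0],[0,0,0]], dp=[[0,0,-0.2],[0,0,-0.4],[0,0,-0.6],[0,0,-0.8],[0,0,-1]], claw=[0,0,0,0,0])

```text
clock: 13.53
tool_pos: [0.6133, 0.0009, 0.266]
tool_rot: [179.9, -0.0, -71.1]
ft_force: [-3.9, -0.5, 7.3]
opening: 0.0
```

Request:
step_arm(turn=[[0,0,0],[0,0,0],[0,0,0],[0,0,0],[0,0,0]], dp=[[0,0,-0.3],[0,0,-0.6],[0,0,-0.9],[0,0,-1.2],[0,0,-1.5]], claw=[0,0,0,0,0])

```text
clock: 13.95
tool_pos: [0.6134, 0.0009, 0.2529]
tool_rot: [180.0, -0.1, -71.1]
ft_force: [-3.7, -0.6, 8.1]
opening: 0.0
```

Request:
step_arm(turn=[[0,0,0],[0,0,0],[0,0,0],[0,0,0],[0,0,0]], dp=[[0,0,-0.3],[0,0,-0.6],[0,0,-0.9],[0,0,-1.2],[0,0,-1.5]], claw=[0,0,0,0,0])

```text
clock: 14.37
tool_pos: [0.6133, 0.0009, 0.2398]
tool_rot: [-179.9, -0.2, -71.0]
ft_force: [-3.4, -1.1, 7.5]
opening: -0.0
```

Request:
step_arm(turn=[[0,0,0],[0,0,0],[0,0,0],[0,0,0],[0,0,0]], dp=[[0,0,-0.1],[0,0,-0.2],[0,0,-0.3],[0,0,-0.4],[0,0,-0.5]], claw=[0,0,0,0,0])

```text
clock: 14.78
tool_pos: [0.6135, 0.0013, 0.236]
tool_rot: [-179.8, -0.2, -71.0]
ft_force: [-3.2, -0.2, 6.1]
opening: -0.0008
```

Request:
step_arm(turn=[[0,0,0],[0,0,0],[0,0,0],[0,0,0],[0,0,0]], dp=[[0,0,-0.15],[0,0,-0.3],[0,0,-0.45],[0,0,-0.6],[0,0,-0.7]], claw=[0,0,0,0,0])

```text
clock: 15.2
tool_pos: [0.6136, 0.0013, 0.2311]
tool_rot: [-179.8, -0.2, -70.9]
ft_force: [-7.0, 1.3, 17.8]
opening: -0.0001
```

Request:
step_arm(turn=[[0,0,0],[0,0,0],[0,0,0],[0,0,0],[0,0,0]], dp=[[0,0,-0.1],[0,0,-0.2],[0,0,-0.25],[0,0,-0.3],[0,0,-0.3]], claw=[0,0,0,0,0])

```text
clock: 15.62
tool_pos: [0.6139, 0.0015, 0.231]
tool_rot: [-179.6, -0.3, -70.9]
ft_force: [-6.9, 2.3, 18.1]
opening: -0.0001
```

The stop was reached at TCP z = 0.231, as expected for home, and the force rose to 18 N. I'll retreat and check.

Request:
step_arm(turn=[[0,0,0],[0,0,0],[0,0,0],[0,0,0],[0,0,0]], dp=[[0,0,1],[0,0,3],[0,0,6],[0,0,9],[-0.5,1.5,11]], claw=[0,0,0,0,0])

```text
clock: 16.03
tool_pos: [0.6099, 0.0153, 0.3442]
tool_rot: [-179.4, -0.3, -70.9]
ft_force: [0.7, 1.0, -0.7]
opening: 0.0002
```

Request:
step_arm(turn=[[0,0,0],[0,0,0],[0,0,0],[0,0,0],[0,0,0]], dp=[[-2,4,1],[-4,8,1],[-6,12,1],[-8,16,1],[-10,20,1]], claw=[0,1,2,3,4])

```text
clock: 16.45
tool_pos: [0.5157, 0.203, 0.3547]
tool_rot: [-179.4, -0.3, -70.9]
ft_force: [0.7, -0.2, 0.2]
opening: 0.0395
```

Request:
step_arm(turn=[[0,0,0],[0,0,0],[0,0,0],[0,0,0],[0,0,0]], dp=[[-2,4,0],[-4,8,0],[-6,12,0],[-6,14,0],[-6,14,0]], claw=[4,4,4,4,4])

```text
clock: 16.87
tool_pos: [0.4541, 0.3478, 0.3543]
tool_rot: [-179.4, -0.3, -70.7]
ft_force: [1.2, -0.7, 0.8]
opening: 0.04
```

```bash
python3 - <<'E'
from sb import *
s=snap('side','s12'); t=snap('top','t12'); o=bot.observe(); print(o['tool_pos'],o['ft_force'],o['clock'])
prof(s,load('side0'))
# bystander shifts: phase correlation of patches vs start
t0=load('top0')
for nm,(x,y) in dict(cup=(287,200),tkey=(512,275),caliper=(485,188),plier=(243,215)).items():
    f=lambda k:cv2.cvtColor(k[0]['color'][y-24:y+24,x-30:x+30],cv2.COLOR_RGB2GRAY).astype(np.float32)
    print(nm,cv2.phaseCorrelate(f(t0),f(t)), np.abs(f(t0)-f(t)).max())
a=cv2.resize(s[0]['color'][200:325,270:400],(480,462),interpolation=cv2.INTER_CUBIC)
b=cv2.resize(t[0]['color'][170:290,300:440],(320,274),interpolation=cv2.INTER_CUBIC)
can=np.zeros((462,800,3),np.uint8); can[:,:480]=a; can[:274,480:]=b; cv2.imwrite('pics/m12.png',can[:,:,::-1])
E
```

```text
[0.45501668 0.34434591 0.35442756] [ 0.85659869 -0.07593582 -0.50472891] 16.9667
[(np.float64(0.0), 144), (np.float64(0.1), 65), (np.float64(0.2), 13), (np.float64(0.3), 1), (np.float64(0.4), -1), (np.float64(0.5), -6), (np.float64(0.6), 49), (np.float64(0.7), 80), (np.float64(0.8), 108), (np.float64(0.9), 112), (np.float64(1.0), 106), (np.float64(1.1), 114), (np.float64(1.2), 128), (np.float64(1.3), 129), (np.float64(1.4), 110)]
cup ((-0.04301709631792505, 0.10692643604172503), 0.9834497114022572) 13.0
tkey ((0.01880605460107887, -0.013001852292326532), 0.9978129949834612) 13.0
caliper ((0.012336238548773082, -0.00975476063446834), 0.9857484504580498) 14.0
plier ((0.03437017501908457, 0.0014345113746543348), 1.008292947543992) 14.0
```

View pics/m12.png

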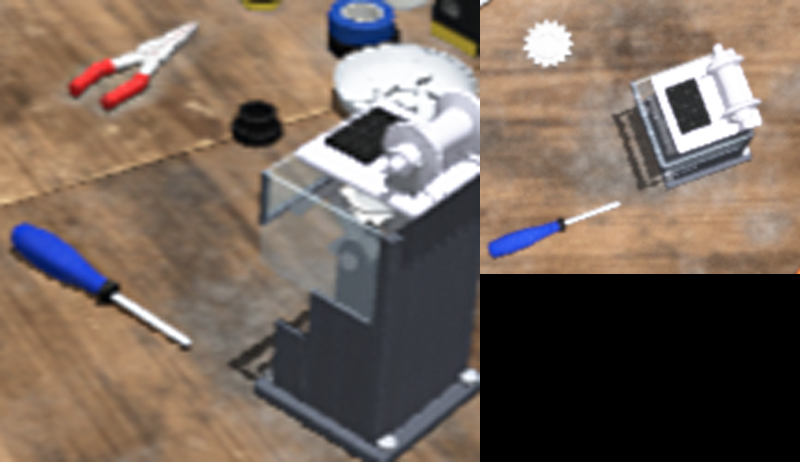

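The final view shows the table down and the screwdriver flat on the bench from (15,235) to (190,345). The pad and hub are intact and the bystanders haven't moved. The table hides the far ear of the bar, so I'll check the near ear, then hand in.

```bash
python3 - <<'E'
from h import *
b=load('s6')
for n in ('s9','s12'):
    k=load(n); out=[]
    g,h=[cv2.cvtColor(q[0]['color'],cv2.COLOR_RGB2GRAY).astype(np.float32) for q in (k,load('side0'))]
    for th in np.arange(0,1.45,.1):
        f=np.pi/6-th; x,z=50*np.sin(f),120+50*np.cos(f)
        q=proj(*k,[jw((x,y,z)) for y in (-36,-32,-28,-24)]).astype(np.float32); r=[cv2.remap(i,q[:,:1].copy(),q[:,1:].copy(),1).mean() for i in (g,h)]
        out.append(int(r[0]-r[1]))
    print(n,out)
if out[11]<-5: print(bot.finish_job(), bot.observe()['clock'])
E
```

```text
s9 [-5, 3, 10, 19, -28, -8, -11, 7, 7, 4, -3, -8, -7, -2, 2]
s12 [-11, -3, 2, 11, -36, -16, -19, 0, 0, -3, -10, -15, -14, -9, -4]
the job is handed in; nothing more can be done
the job is handed in; nothing more can be done
```

The job is done and handed in at about 17 s of the 72 s allowed. I picked up the small blue screwdriver and flicked the pawl over its centre to the open front. I then laid the screwdriver on the bench about 6 cm from the jack, let go, and pressed the table down.

**Last checks:**
- **Pawl:** the side view puts the bar at about 1.1–1.2 rad, next to its 1.22 stop. The near-ear profile kept the same shape before and after the press, so the pawl did not fall back.
- **Table:** it stopped at TCP z = 0.231 m, which is the home height. The pushing force was 7–8 N on the way down and rose to 18 N on the stop.
- **Screwdriver:** it is lying flat in both views. Triangulation put the tip about 5 mm higher than it should lie, about the same offset I saw just before release, so I put that down to measuring error.
- **Bystanders:** the T-handle key, brake caliper and black cup shifted by 0.1 px or less. The gripper is clear of everything.

**What went wrong or differs:**
- **Butt touch:** on the way in, the handle butt rested on the bench with about 5 N. The screwdriver pitched about 9° in the grip, so I re-measured it and tilted the tool further before the lift.
- **Order:** I put the screwdriver down before pressing the table, so that the closed fingers were free to press.

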